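Screw home the cap of a sealed canister

TASK

The big winged cap is only lying on the neck of the clamped canister with its thread not caught. Turn it backwards (anticlockwise from above) until it drops into its thread, then screw it clockwise until it is tight and fully home, without forcing it, let go, and leave the things around it alone.

Things in the scene. Friction and masses are not known exactly. Their poses are not given: they have to be found in the camera images.
- canister: Open-topped alloy can, 128 mm across, 168 mm tall, upright, held fast in a dark steel clamp ring on the bench; it cannot move. Origin at the centre of its underside, z up; its yaw tells nothing about the thread. Short of its stops the cap turns with less than 0.4 N m; it is tight at about 1.3 N m.
- neck_rim (a point): Centre of the rim of the aluminium neck (87 mm across) fixed on the can, on its axis, 198 mm above the bench. Under the cap the neck has 3 equal right-hand thread segments 120 deg apart, each 80 deg long, with an open entry gap at the anticlockwise end and a solid stop rib after the gap. The angle of the gaps is not told: feel for it.
- cap: Loose grey plastic screw cap, about 0.25 kg, 118 mm across, three lugs inside. Origin on its axis at the skirt's lower edge, z up. It starts level, lugs lying on top of the thread segments, origin 190 mm above the bench; there it turns easily, but clockwise it soon strikes a stop rib. Tight, its origin is 174 mm above the bench. It stays where left; friction holds the thread.
- cap_top (a point): Centre of the cap's flat top, 28.7 mm above its origin. Turned anticlockwise from the start by 20 to 80 deg the cap falls about 12 mm into the gaps and, up to 16 deg on, strikes the stop ribs. Then clockwise it screws down, free at first, then against a sprung sealing disc (up to about 8 N), tight at a firm stop after about 80 deg. Not screwed home, the disc holds it 2 mm or more too high.
- cap_wings (a point): Point on the cap's axis, 14 mm above the flat top. Two upright radial wings stand on the top in line along the cap's x axis, one each side: 12 mm thick, from 16 to 56 mm from the axis, 27 mm up from the flat top, open between them. Open fingers, one on each side of the axis, can turn the cap by pushing on the wings with no grip.
- jar: Bystander: white plastic jar, 66 mm across, 76 mm tall. Origin at the centre of its underside.
- tape: Bystander: yellow tape roll, 64 mm across, 18 mm high, lying flat. Origin at the centre of its underside.
- driver: Bystander: red screwdriver, 203 mm long, lying along its x axis. Origin under its middle.
- timer: Bystander: small white timer, 56 x 64 x 18 mm, lying flat. Origin at the centre of its underside.
Not all that is in view belongs to the job. Leave any pink or red look-alike of the cap alone.

How it is judged:
On the way:
1. the cap has dropped into its thread (at least 7 mm below where it lay) (z of cap in the frame of canister below 0.183 m), for 0.2 s.
At the end, for the whole second after the job is handed in: the cap is screwed home on the neck: its lower edge no more than 175.8 mm above the canister's underside (174.3 when tight), on the canister's axis within 4 mm, level within 0.04 rad, at rest and let go (z of cap in the frame of canister below 0.1758 m and horizontal distance between cap and canister below 0.004 m and angle between cap's own z axis and vertical below 0.04 rad and linear speed of cap below 0.01 m/s); the robot touches nothing.
It fails at once if the cap is forced: fingers press on it with more than 120 N (contact force between the fingers and cap above 120 N).
It fails at once if a bystander is moved by more than 20 mm (distance of any of jar, tape, driver, timer from where it was at the start of the episode above 0.02 m).
It also fails if it takes over 72 s, if anything falls off the work surface, if the arm or the gripper's body presses on something with over 40 N, if the wrist force passes 120 N, or if a joint passes its speed limit or range.

ROBOT

A 6-joint arm with a two-finger parallel gripper is mounted at the origin on a cart in front of the work surface, level with it; the furniture and walls round the work are solid. World frame = base frame: x ahead of the robot, y to its left, z up, the work surface at z = 0. Lengths are in m, angles in rad, forces in N, time in s.
With the tool pointing down it reaches from about 0.375 to 0.9 m from the base axis. Payload 3.1 kg.
Tool frame: the origin (TCP) lies midway between the tips of the shut fingers; the grasp point (between the pads) lies grip_point_offset behind it (grip_point_offset is the distance from the TCP to the grasp point, in m); x points along the fingers, y is the direction in which the jaws open and shut, and the axes are right-handed (so a half turn about x gives the same grasp; the last joint's range is limited). The gripper opens to 87 mm and grips with 3 to 60 N. Pads are 19 mm wide; open, the fingers measure 117 mm over their backs; the gripper's body (75 mm by 190 mm) begins 51 mm behind the grasp point.
Start: joints at [-1.327, 0.527, 1.433, -0, 1.181, -0.178], TCP at [0.256, -0.57, 0.223] pointing down, gripper open.
Joint ranges: [-3.08, 3.08], [-0.75, 2.2], [0.22, 2.44], [-1.43, 4.57], [0, 2.65], [-2.85, 2.85]. Speed limits (rad/s): [2.79, 2.79, 3.14, 3.14, 3.14, 3.14].

INTERFACE

Orientations are given as [roll, pitch, yaw] about the fixed x, y, z axes, in that order (R = Rz(yaw) Ry(pitch) Rx(roll)).
In Python, from bench import * gives the robot as it stands.
- The arm moves only by the shell command python3 -m jog 'ROWS'. ROWS is a JSON object of lists of equal length, an entry for each row: "slide": the shift along the tool's x, y, z in mm, a list of three; "rot": the turn, a rotation vector about the tool's x, y, z in degrees, a list of three; "grip": the opening, from 0 (shut) to 1 (fully open). A call has 1 to 12 rows; each row is the pose to reach, as a shift and turn from the pose commanded when the call began, along the tool's axes at that moment; what a row does not reach only later rows make up. A row lasts 1/12 s, in which the tool goes at most 41.7 mm and 7.16 degrees, less where a joint would pass 70% of its speed; a pose out of reach is approached as far as the arm can. A call with a gripper value outside its range is refused whole. The fingers move at their own pace and stop on an object; the grip force is fixed at half the most. Time passes only in rows, so rows that repeat a pose let the fingers close. It gives the time, the measured TCP pose, the force and the opening at its end, in the units of the state.
- get_obs(): the state, without advancing time (a new reading comes with each control period).
- grab_frame(name): name is "scene" or "top" or "wrist"; returns a dict with "pixels" (480x640x3 uint8, red, green, blue), "depth" (480x640 float32, m along the optical axis (not along the pixel's ray), 0 where there is no reading), "fx", "fy", "cx", "cy" (pixels), "R" (3x3) and "t" (3): a world point X has camera coordinates R X + t; the wrist camera has in their place "tool_from_camera" (4x4, takes a point from camera to tool coordinates, whose origin is the TCP and whose axes are the tool frame's). Camera axes: x right, y down, z forward; pixel columns grow to the right and rows downward; lengths in m; the calibration is good to about 2 mm. A picture is of the moment at which its call begins: read the wrist's pose just before it.
- job_done(): hands the job in, once; it reports no verdict.
The state is a dict: "t": time; "q": joint angles; "joint_velocities": joint speeds; "joint_torque": joint torques, N m; "tcp_pos": TCP position; "tcp_rot": TCP orientation; "wrist_force": force on the tool from outside, world axes, zero at the start; "wrist_torque": the same for the moment, N m; "width": finger opening in m.
Only numpy, scipy, OpenCV 4.12 (cv2) and the standard library are available. Lean on these libraries where they do the work, as an engineer would, in place of code of your own. Each camera call takes 0.05 s, during which the arm holds its last target.

## Working session

There is one attempt and no reset: what is moved stays moved. The work goes in short steps, Python scripts to look and compute and a shell command to move; the robot and the scene stay as the last step left them, time stands still between calls to the robot, and variables do not carry over. Pictures are saved under pics/ and viewed, and the job is handed in when it is done.

```bash
ls; mkdir -p pics; python3 - <<'E'
from bench import *
import cv2
o=get_obs(); print({k:(np.round(v,3).tolist() if hasattr(v,'__len__') else v) for k,v in o.items()} if 'np' in globals() else o)
for n in ("scene","top"):
    f=grab_frame(n); cv2.imwrite(f"pics/{n}0.png",f["pixels"][:,:,::-1])
    print(n,f["fx"],f["cx"],f["cy"],f["R"],f["t"])
print(grip_point_offset if 'grip_point_offset' in globals() else None)
E
```

```text
pics
{'t': 0.0, 'q': array([-1.32648990e+00,  5.28438963e-01,  1.43392161e+00, -3.81048957e-06,
        1.18135898e+00, -1.78449525e-01]), 'joint_velocities': array([ 0.00048015, -0.00061336,  0.00076246,  0.00200972,  0.0011236 ,
        0.0009483 ]), 'joint_torque': array([-6.31538915e-04, -4.40046787e+01, -1.76592153e+01,  6.33846782e-02,
        5.80563443e-02, -1.47754113e-04]), 'tcp_pos': array([ 0.2562968 , -0.56922971,  0.22158219]), 'tcp_rot': array([-1.74758988,  1.56866942,  1.81676018]), 'wrist_force': array([ 0.11909653, -1.63120258, -0.10347563]), 'wrist_torque': array([-0.03843587,  0.01918864,  0.04238206]), 'width': 0.08715306446711737}
scene 455.2243221260849 322.672362229714 238.51806369476708 [[-0.63815433 -0.76976828  0.01469149]
 [-0.55860415  0.44979432 -0.6968834 ]
 [ 0.52983059 -0.45292589 -0.71703395]] [0.31621317 0.39863127 0.83119772]
top 552.4598208408111 322.0673156144161 237.54768556894038 [[ 0.00513445 -0.99967998 -0.02477054]
 [-0.98752307 -0.00117015 -0.15747007]
 [ 0.15739069  0.02527    -0.98721305]] [0.00891466 0.56098831 1.35077351]
0.0187
```

View pics/scene0.png

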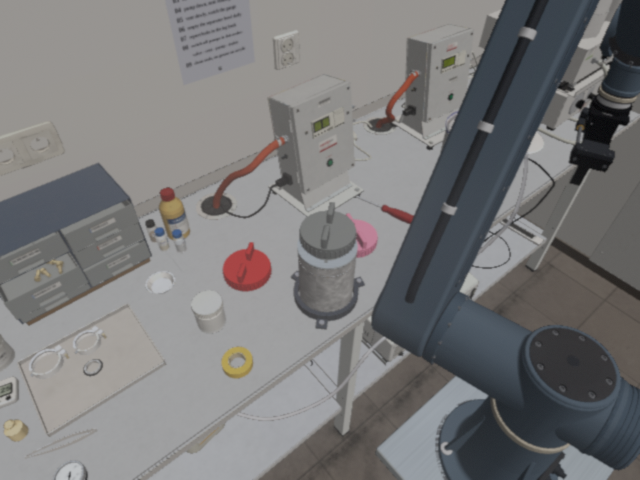

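View pics/top0.png

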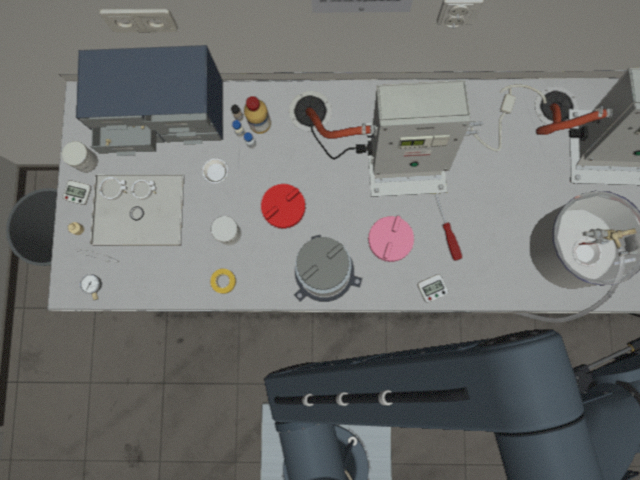

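Candidates for the cap: 
- Grey winged cap on the clamped canister: top (324,258), scene (328,235). This matches the description.
- Red look-alike lying on the bench: top (283,205), scene (247,270).
- Pink look-alike lying on the bench: top (391,239), scene (362,238).

I choose the grey one. Next I take a close crop and measure it.

```bash
cat > h.py <<'E'
from bench import *
import numpy as np, cv2
def world(f):
    d=f["depth"]; v,u=np.mgrid[0:480,0:640]
    P=np.stack([(u-f["cx"])/f["fx"]*d,(v-f["cy"])/f["fy"]*d,d],-1)
    W=(P-f["t"])@f["R"]; W[d==0]=np.nan
    return W
E
python3 - <<'E'
from h import *
for n in("top","scene"):
    f=grab_frame(n); W=world(f); z=W[...,2]
    b=((280,370,220,310) if n=="top" else (270,385,190,320))
    m=np.zeros(z.shape,bool); m[b[2]:b[3],b[0]:b[1]]=1
    for lo,hi,name in((.210,.226,"flat"),(.232,.255,"wing")):
        k=m&(z>lo)&(z<hi); p=W[k]
        print(n,name,k.sum(),p.mean(0).round(4),np.median(p[:,2]).round(4))
        (c,r)=cv2.minEnclosingCircle(p[:,:2].astype(np.float32)); print(' circ',c,r)
        if name=="wing":
            rr=cv2.minAreaRect(p[:,:2].astype(np.float32)); print(' rect',rr)
            q=p[:,:2]-p[:,:2].mean(0); w,V=np.linalg.eigh(q.T@q); print(' yaw',np.degrees(np.arctan2(V[1,1],V[0,1])))
    c=f["pixels"][b[2]-10:b[3]+10,b[0]-10:b[1]+10]
    cv2.imwrite(f"pics/crop_{n}.png",cv2.resize(c,None,fx=4,fy=4,interpolation=2)[:,:,::-1])
E
```

```text
top flat 1922 [0.4772 0.0046 0.2192] 0.2192
 circ (0.4785767197608948, 0.005022836849093437) 0.058782417327165604
top wing 220 [0.4783 0.0039 0.2449] 0.2452
 circ (0.4806228280067444, 0.0063832346349954605) 0.05577234923839569
 rect ((0.4784544110298157, 0.004485722631216049), (0.012542666867375374, 0.11134271323680878), 41.188209533691406)
 yaw 131.08926883451818
scene flat 1711 [0.474  0.0096 0.2189] 0.2192
 circ (0.47850707173347473, 0.005642517004162073) 0.059385087341070175
scene wing 232 [0.4741 0.0099 0.2437] 0.2452
 circ (0.4769866466522217, 0.00560200959444046) 0.055856212973594666
 rect ((0.4780879318714142, 0.006561383605003357), (0.012303043156862259, 0.11129215359687805), 41.061580657958984)
 yaw 130.91802835687216
```

View pics/crop_top.png

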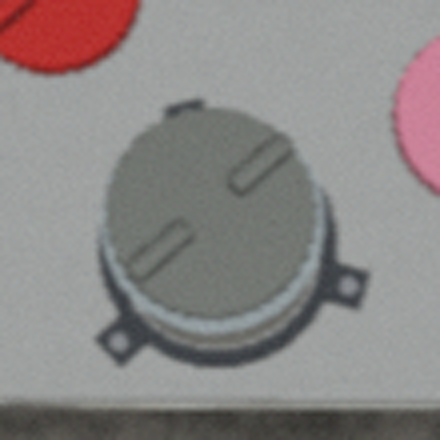

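The crop shows the grey cap, level on the clamped can, with two wings in line (crop (160,248) and (262,165)). Its flat top is at 0.219, against 0.2187 expected, and its radius is 59 mm, so both agree. The wings lie at yaw 131°. Now I check the clearance and work out the approach.

```bash
python3 - <<'E'
from h import *
from scipy.spatial.transform import Rotation as Ro
f=grab_frame("top"); W=world(f)
c=np.array([.4784,.0053])
z=W[...,2]; d=np.hypot(W[...,0]-c[0],W[...,1]-c[1])
for r in range(6,24,2):
    k=(d>r/100)&(d<(r+2)/100); i=np.nanargmax(np.where(k,z,-1)); print(r,W.reshape(-1,3)[i].round(3))
# corridor
for y in np.arange(-.7,.1,.05):
    k=(abs(W[...,1]-y)<.025)&(W[...,0]<.6)&(W[...,0]>.2); 
    if k.any(): print('y',round(y,2),np.nanmax(z[k]).round(3))
o=get_obs(); R=Ro.from_euler('xyz',o["tcp_rot"]).as_matrix(); print(R.round(3)); print("tool y yaw",np.degrees(np.arctan2(R[1,1],R[0,1])))
for h in(.30,.26):
    print(R.T@(np.array([.4784,.0053,h])-o["tcp_pos"])*1000)
E
```

```text
6 [0.429 0.041 0.178]
8 [ 0.459 -0.078  0.019]
10 [ 0.568 -0.061  0.011]
12 [ 0.52  -0.128  0.036]
14 [ 0.515 -0.148  0.061]
16 [ 0.519 -0.155  0.064]
18 [ 0.287 -0.051  0.535]
20 [ 0.3   -0.124  0.703]
22 [ 0.311 -0.167  0.777]
y -0.7 0.219
y -0.65 0.27
y -0.6 0.338
y -0.55 0.404
y -0.5 0.569
y -0.45 0.653
y -0.4 0.708
y -0.35 0.761
y -0.3 0.829
y -0.25 0.837
y -0.2 0.836
y -0.15 0.796
y -0.1 0.731
y -0.05 0.642
y 0.0 0.558
y 0.05 0.476
[[-0.     0.41  -0.912]
 [ 0.001 -0.912 -0.41 ]
 [-1.    -0.001 -0.   ]]
tool y yaw -65.77425709955233
[ -77.39068518 -433.25101827 -438.37064025]
[ -37.39070832 -433.20873647 -438.36265051]
```

```bash
python3 -m jog '{"slide":[[-40,0,0],[-78,0,0],[-78,-30,-30],[-78,-60,-60],[-78,-90,-90],[-78,-120,-120],[-78,-150,-150],[-78,-180,-180],[-78,-210,-210],[-78,-235,-235],[-78,-260,-260],[-78,-285,-285]],"rot":[[0,0,0],[0,0,0],[0,0,0],[0,0,0],[0,0,0],[2,0,0],[5,0,0],[8,0,0],[11,0,0],[14,0,0],[17,0,0],[19,0,0]],"grip":[0.9,0.9,0.9,0.9,0.9,0.9,0.9,0.9,0.9,0.9,0.9,0.9]}'
python3 - <<'E'
from h import *
from scipy.spatial.transform import Rotation as Ro
o=get_obs(); R=Ro.from_euler('xyz',o["tcp_rot"]).as_matrix(); print("yaw",np.degrees(np.arctan2(R[1,1],R[0,1])),R[:,0].round(3),o["q"].round(3))
print(R.T@(np.array([.4784,.0053,.30])-o["tcp_pos"])*1000)
E
```

```text
t: 1.25
tcp_pos: [0.3996, -0.1911, 0.3007]
tcp_rot: [2.64, 1.57, -0.413]
wrist_force: [1.0, -0.7, -0.5]
width: 0.0787
yaw -84.9030587060742 [ 0. -0. -1.] [-0.699  0.177  1.759  0.     1.204  0.782]
[   0.7283411  -188.59716416  -95.9071681 ]
```

```bash
python3 -m jog '{"slide":[[0,-30,-15],[0,-60,-30],[0,-90,-46],[0,-120,-61],[0,-145,-74],[0,-170,-86],[0,-183,-93],[0,-188.5,-96],[0,-188.5,-96],[0,-188.5,-96]],"rot":[[0,0,0],[0,0,0],[0,0,0],[0,0,0],[0,0,0],[0,0,0],[0,0,0],[0,0,0],[0,0,0],[0,0,0]],"grip":[0.9,0.9,0.9,0.9,0.9,0.9,0.9,0.9,0.9,0.9]}'
cat >> h.py <<'E'
from scipy.spatial.transform import Rotation as Ro
def st():
    o=get_obs(); R=Ro.from_euler('xyz',o["tcp_rot"]).as_matrix(); p=o["tcp_pos"]
    print("t",round(o["t"],2),"yaw %.2f"%np.degrees(np.arctan2(R[1,1],R[0,1])),"p",p.round(4),"F",o["wrist_force"].round(2),"T",o["wrist_torque"].round(3),"w",round(o["width"],4),"q",o["q"].round(2))
    return o,R
def capz():
    # cap from scene camera (flat + wings)
    out=[]
    for n in("top","scene"):
        f=grab_frame(n); W=world(f); z=W[...,2]
        d=np.hypot(W[...,0]-.4784,W[...,1]-.0053)
        k=(d<.055)&(z>.195)&(z<.2245)
        out.append((n,int(k.sum()),np.median(z[k]).round(4) if k.any() else None))
    print(out)
E
python3 - <<'E'
from h import *
o,R=st(); print(R.T@(np.array([.4784,.0053,.30])-o["tcp_pos"])*1000)
f=grab_frame("wrist"); cv2.imwrite("pics/w1.png",f["pixels"][:,:,::-1])
T=f["tool_from_camera"]; d=f["depth"]; v,u=np.mgrid[0:480,0:640]
P=np.stack([(u-f["cx"])/f["fx"]*d,(v-f["cy"])/f["fy"]*d,d],-1)
Q=(P@T[:3,:3].T+T[:3,3]); Wd=Q@R.T+o["tcp_pos"]
rad=np.hypot(Wd[...,0]-.4784,Wd[...,1]-.0053)
for lo,hi in((.212,.224),(.235,.250)):
    k=(d>0)&(Wd[...,2]>lo)&(Wd[...,2]<hi)&(rad<.07); p=Wd[k]
    print(k.sum(),np.median(p[:,2]),cv2.minEnclosingCircle(p[:,:2].astype(np.float32)),cv2.minAreaRect(p[:,:2].astype(np.float32)))
E
```

```text
t: 2.08
tcp_pos: [0.4776, 0.003, 0.3004]
tcp_rot: [0.676, 1.57, -2.374]
wrist_force: [0.1, -0.5, -0.6]
width: 0.0781
t 2.08 yaw -84.74 p [0.4776 0.003  0.3004] F [ 0.09 -0.5  -0.61] T [-0.012  0.028  0.023] w 0.0781 q [-0.23  0.23  1.69 -0.    1.22  1.25]
[ 0.42627918 -2.19977063 -1.00204502]
22241 0.21773927040172042 ((0.47805070877075195, 0.004778096452355385), 0.058786794543266296) ((0.4787893295288086, 0.0043307021260261536), (0.11457176506519318, 0.11408701539039612), 46.30311584472656)
3271 0.24421544756086044 ((0.4794904589653015, 0.00570405088365078), 0.05579329654574394) ((0.47798508405685425, 0.0043878816068172455), (0.01271622534841299, 0.11133834719657898), 41.163639068603516)
```

View pics/w1.png

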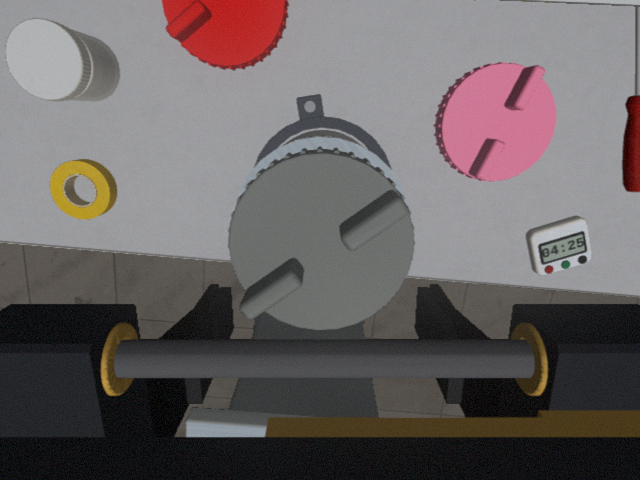

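The wrist camera also shows the grey cap under the open fingers. Its wings are at about (272,290) and (375,220), and the cap centre is at (0.478, 0.005). All three cameras agree, so I lower between the wings.

```bash
python3 -m jog '{"slide":[[20,0,0],[40,0,0],[55,0,0],[65,0,0],[72,0,0],[76,0,0],[76,0,0],[76,0,0]],"rot":[[0,0,0],[0,0,0],[0,0,0],[0,0,0],[0,0,0],[0,0,0],[0,0,0],[0,0,0]],"grip":[0.9,0.9,0.9,0.9,0.9,0.9,0.9,0.9]}'
python3 - <<'E'
from h import *
o,R=st(); print(R.T@(np.array([.4782,.005,.2235])-o["tcp_pos"])*1000)
E
```

```text
t: 2.8
tcp_pos: [0.4781, 0.0028, 0.2249]
tcp_rot: [2.731, 1.57, -0.32]
wrist_force: [-0.4, 0.1, 0.3]
width: 0.0779
t 2.8 yaw -84.82 p [0.4781 0.0028 0.2249] F [-0.4   0.07  0.25] T [0.044 0.063 0.007] w 0.0779 q [-0.23  0.33  1.79 -0.    1.03  1.25]
[ 1.38887254 -2.14795153 -0.26674499]
```

```bash
python3 -m jog '{"slide":[[1,-2.2,0],[1,-2.2,0],[1,-2.2,0],[1,-2.2,0],[1,-2.2,0],[1,-2.2,0],[1,-2.2,0],[1,-2.2,0]],"rot":[[0,0,0],[-4,0,0],[-8,0,0],[-12,0,0],[-16,0,0],[-20,0,0],[-24,0,0],[-24,0,0]],"grip":[0.9,0.9,0.9,0.9,0.9,0.9,0.9,0.9]}'
python3 - <<'E'
from h import *
st(); capz()
f=grab_frame("scene");cv2.imwrite("pics/s2.png",cv2.resize(f["pixels"][150:330,240:420],None,fx=3,fy=3)[:,:,::-1])
E
```

```text
t: 3.47
tcp_pos: [0.4781, 0.0057, 0.2242]
tcp_rot: [2.44, 1.569, -0.19]
wrist_force: [-0.6, 0.2, 0.3]
width: 0.0787
t 3.47 yaw -60.70 p [0.4781 0.0057 0.2242] F [-0.62  0.18  0.33] T [-0.069  0.022 -0.015] w 0.0787 q [-0.22  0.33  1.79  0.    1.02  0.84]
[('top', 251, np.float64(0.2193)), ('scene', 658, np.float64(0.2192))]
```

View pics/s2.png

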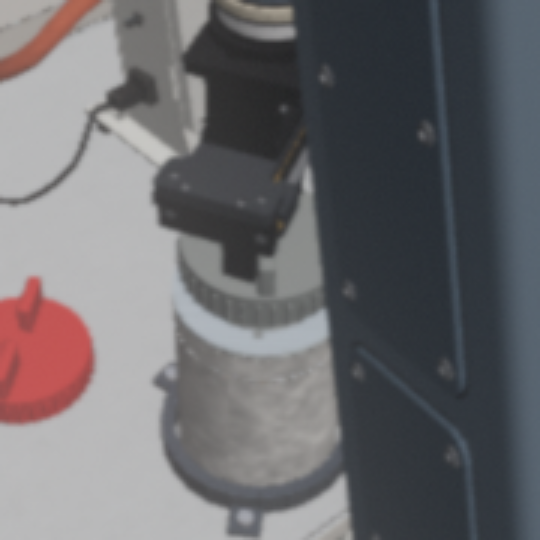

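The finger stands beside the wing at crop (265,275), and the cap top is still at 0.219. I keep turning anticlockwise in short bites.

```bash
python3 -m jog '{"slide":[[0,0,0],[0,0,0],[0,0,0],[0,0,0],[0,0,0]],"rot":[[-4,0,0],[-8,0,0],[-12,0,0],[-14,0,0],[-14,0,0]],"grip":[0.9,0.9,0.9,0.9,0.9]}'
python3 - <<'E'
from h import *
st(); capz()
E
python3 -m jog '{"slide":[[0,0,0],[0,0,0],[0,0,0],[0,0,0]],"rot":[[-4,0,0],[-8,0,0],[-10,0,0],[-10,0,0]],"grip":[0.9,0.9,0.9,0.9]}'
python3 - <<'E'
from h import *
st(); capz()
E
```

```text
t: 4.03
tcp_pos: [0.4779, 0.0056, 0.2238]
tcp_rot: [2.195, 1.57, -0.193]
wrist_force: [0.5, 0.1, -0.4]
width: 0.0782
t 4.03 yaw -46.80 p [0.4779 0.0056 0.2238] F [ 0.48  0.15 -0.39] T [ 0.001 -0.018 -0.023] w 0.0782 q [-0.22  0.33  1.79  0.    1.02  0.59]
[('top', 183, np.float64(0.2192)), ('scene', 461, np.float64(0.2191))]
t: 4.47
tcp_pos: [0.4777, 0.0056, 0.2236]
tcp_rot: [1.833, 1.571, -0.38]
wrist_force: [0.8, -0.3, -0.7]
width: 0.0781
t 4.47 yaw -36.81 p [0.4777 0.0056 0.2236] F [ 0.79 -0.26 -0.66] T [-0.042 -0.055  0.012] w 0.0781 q [-0.22  0.33  1.79 -0.    1.02  0.42]
[('top', 125, np.float64(0.2196)), ('scene', 530, np.float64(0.2192))]
```

```bash
cat >> h.py <<'E'
def wv(name):
    o,R=st(); f=grab_frame("wrist")
    T=f["tool_from_camera"]; d=f["depth"]; v,u=np.mgrid[0:480,0:640]
    P=np.stack([(u-f["cx"])/f["fx"]*d,(v-f["cy"])/f["fy"]*d,d],-1)
    W=(P@T[:3,:3].T+T[:3,3])@R.T+o["tcp_pos"]; W[d==0]=np.nan
    cv2.imwrite(f"pics/{name}.png",f["pixels"][:,:,::-1])
    k=(np.hypot(W[...,0]-.4784,W[...,1]-.0053)<.057)&(W[...,2]<.223)&(W[...,2]>.19)
    print("wrist flat z",k.sum(),np.nanmedian(W[k][:,2]) if k.any() else None)
    return W
E
python3 - <<'E'
from h import *
wv("w3"); f=grab_frame("scene");cv2.imwrite("pics/s3.png",cv2.resize(f["pixels"][150:330,240:420],None,fx=3,fy=3)[:,:,::-1])
E
```

```text
t 4.57 yaw -36.87 p [0.4777 0.0056 0.2236] F [0.62 0.16 1.05] T [ 0.001 -0.052 -0.043] w 0.0783 q [-0.22  0.33  1.79 -0.    1.02  0.42]
wrist flat z 32419 0.2176722106734405
```

View pics/w3.png

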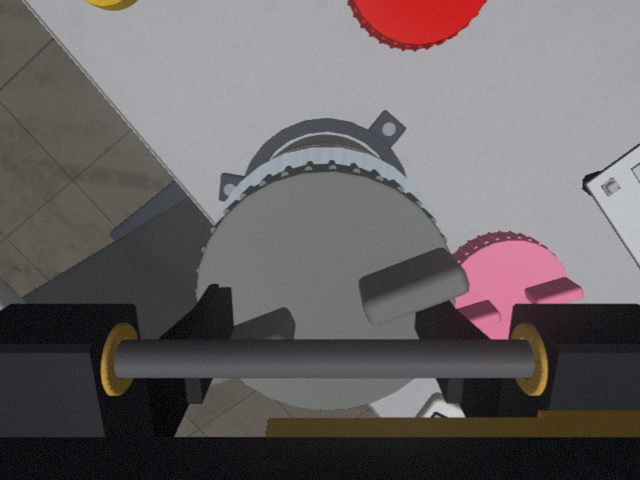

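View pics/s3.png

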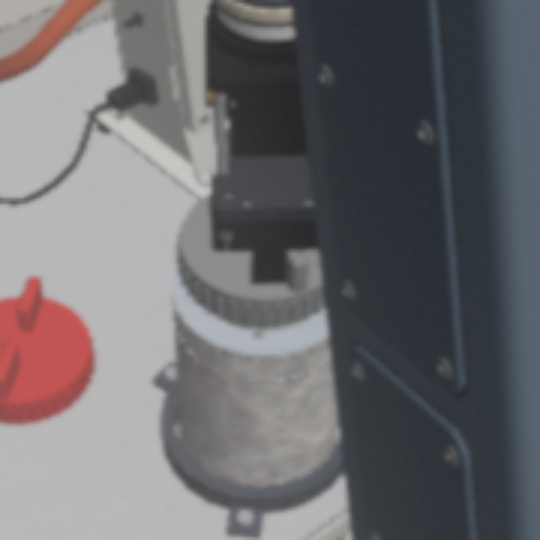

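The wrist view shows the fingers (at (220,330) and (430,320)) against both wings, which have turned with the tool. The flat top is still at 0.2177 in this view. I continue.

```bash
python3 -m jog '{"slide":[[0,0,0],[0,0,0],[0,0,0],[0,0,0]],"rot":[[-4,0,0],[-8,0,0],[-10,0,0],[-10,0,0]],"grip":[0.9,0.9,0.9,0.9]}'
python3 - <<'E'
from h import *
wv("w4")
E
python3 -m jog '{"slide":[[0,0,0],[0,0,0],[0,0,0],[0,0,0]],"rot":[[-4,0,0],[-8,0,0],[-10,0,0],[-10,0,0]],"grip":[0.9,0.9,0.9,0.9]}'
python3 - <<'E'
from h import *
wv("w5")
E
```

```text
t: 5.0
tcp_pos: [0.4777, 0.0056, 0.2235]
tcp_rot: [-2.409, 1.571, 1.836]
wrist_force: [0.3, -0.3, 0.1]
width: 0.0784
t 5.0 yaw -26.79 p [0.4777 0.0056 0.2235] F [ 0.25 -0.29  0.1 ] T [-0.023 -0.076 -0.039] w 0.0784 q [-0.22  0.33  1.79  0.    1.02  0.24]
wrist flat z 32268 0.21766141147430917
t: 5.38
tcp_pos: [0.4776, 0.0056, 0.2235]
tcp_rot: [-1.846, 1.571, 2.573]
wrist_force: [0.0, -0.7, -0.2]
width: 0.0785
t 5.38 yaw -16.82 p [0.4776 0.0056 0.2235] F [ 0.04 -0.75 -0.25] T [ 0.036 -0.058 -0.03 ] w 0.0785 q [-0.22  0.33  1.79  0.    1.02  0.07]
wrist flat z 31565 0.2119599001063441
```

```bash
python3 -m jog '{"slide":[[0,0,0],[0,0,0]],"rot":[[0,0,0],[0,0,0]],"grip":[0.9,0.9]}'
python3 - <<'E'
from h import *
W=wv("w6"); capz()
k=(np.hypot(W[...,0]-.4784,W[...,1]-.0053)<.055)&(W[...,2]<.223)&(W[...,2]>.19)
p=W[k]; A=np.c_[p[:,:2]-[.4784,.0053],np.ones(len(p))]; print(np.linalg.lstsq(A,p[:,2],rcond=None)[0])
E
```

```text
t: 5.6
tcp_pos: [0.4777, 0.0055, 0.2236]
tcp_rot: [0.418, 1.571, -1.447]
wrist_force: [0.3, 0.4, 0.3]
width: 0.078
t 5.6 yaw -16.84 p [0.4777 0.0055 0.2236] F [0.28 0.42 0.29] T [-0.054 -0.093  0.004] w 0.078 q [-0.22  0.33  1.79 -0.    1.02  0.07]
wrist flat z 30358 0.20599471888974724
[('top', 9, np.float64(0.2055)), ('scene', 915, np.float64(0.2075))]
[ 0.0056801  -0.00868453  0.20683197]
```

View pics/w6.png

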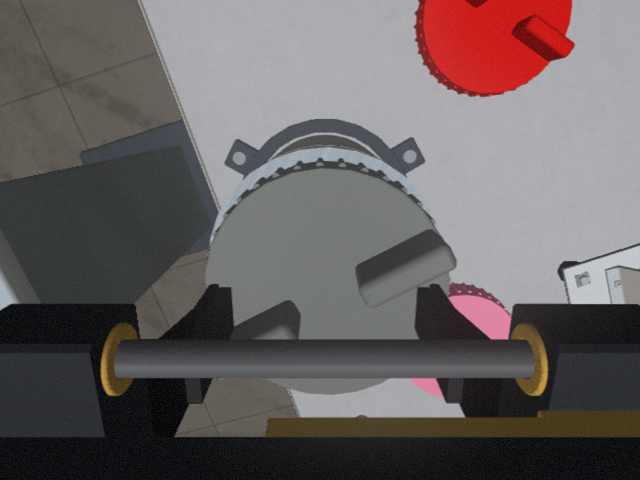

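The cap has dropped about 11.7 mm (0.2192 to 0.2075 in the scene view) and is level. I lift 25 mm clear of the wings and swing to their other sides.

```bash
python3 -m jog '{"slide":[[0,0,0],[-12,0,0],[-25,0,0],[-27,0,0],[-27,0,0],[-27,0,0],[-27,0,0],[-27,0,0],[-27,0,0],[-27,0,0],[-27,0,0],[-27,0,0]],"rot":[[2,0,0],[2,0,0],[2,0,0],[-5,0,0],[-12,0,0],[-19,0,0],[-26,0,0],[-33,0,0],[-40,0,0],[-47,0,0],[-54,0,0],[-60,0,0]],"grip":[0.9,0.9,0.9,0.9,0.9,0.9,0.9,0.9,0.9,0.9,0.9,0.9]}'
python3 - <<'E'
from h import *
W=wv("w7")
k=(np.hypot(W[...,0]-.4784,W[...,1]-.0053)<.059)&(W[...,2]<.239)&(W[...,2]>.228)
p=W[k]; print(k.sum(),np.median(p[:,2]),cv2.minAreaRect(p[:,:2].astype(np.float32)))
E
```

```text
t: 6.75
tcp_pos: [0.4776, 0.0055, 0.2505]
tcp_rot: [-2.395, 1.571, 3.077]
wrist_force: [0.8, 0.2, -0.9]
width: 0.0786
t 6.75 yaw 43.53 p [0.4776 0.0055 0.2505] F [ 0.77  0.15 -0.89] T [-0.    -0.152 -0.006] w 0.0786 q [-0.22  0.29  1.76 -0.    1.09 -0.98]
wrist flat z 27174 0.2053174725830907
3596 0.2318518250192289 ((0.47551214694976807, 0.004411134868860245), (0.10581929981708527, 0.012572912499308586), 11.509047508239746)
```

View pics/w7.png

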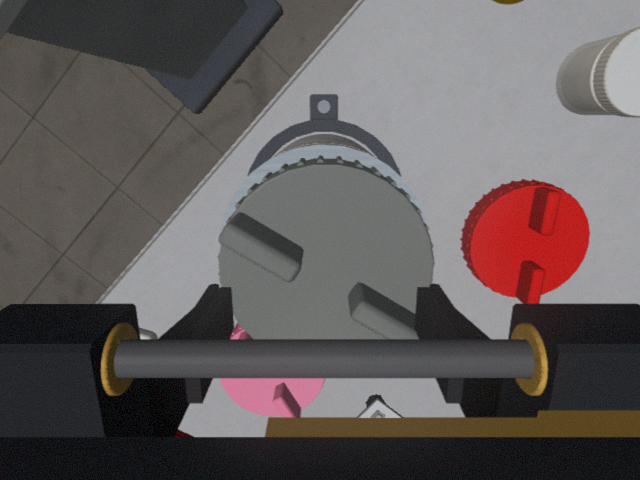

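The wings now lie at 11.5°, with the tool at 43.5° and clear on their other sides. I lower and start turning clockwise.

```bash
python3 -m jog '{"slide":[[12,0,0],[24,0,0],[34,0,0],[39,0,0],[39,0,0],[39,0,0],[39,0,0],[39,0,0],[39,0,0],[39,0,0],[39,0,0],[39,0,0]],"rot":[[0,0,0],[0,0,0],[0,0,0],[0,0,0],[4,0,0],[8,0,0],[12,0,0],[16,0,0],[20,0,0],[24,0,0],[28,0,0],[28,0,0]],"grip":[0.9,0.9,0.9,0.9,0.9,0.9,0.9,0.9,0.9,0.9,0.9,0.9]}'
python3 - <<'E'
from h import *
W=wv("w8")
E
python3 -m jog '{"slide":[[0,0,0],[0,0,0],[0,0,0],[0,0,0],[0,0,0],[0,0,0]],"rot":[[4,0,0],[8,0,0],[12,0,0],[16,0,0],[20,0,0],[20,0,0]],"grip":[0.9,0.9,0.9,0.9,0.9,0.9]}'
python3 - <<'E'
from h import *
W=wv("w9")
E
```

```text
t: 7.8
tcp_pos: [0.4779, 0.0055, 0.2117]
tcp_rot: [1.265, 1.57, -0.043]
wrist_force: [-0.9, 0.0, -0.6]
width: 0.0783
t 7.8 yaw 15.07 p [0.4779 0.0055 0.2117] F [-0.85  0.01 -0.63] T [-0.036 -0.15   0.02 ] w 0.0783 q [-0.22  0.35  1.8   0.    0.99 -0.49]
wrist flat z 34537 0.20528168075193348
t: 8.35
tcp_pos: [0.4778, 0.0055, 0.2117]
tcp_rot: [1.442, 1.57, -0.212]
wrist_force: [0.3, -1.3, 0.6]
width: 0.0784
t 8.35 yaw -4.79 p [0.4778 0.0055 0.2117] F [ 0.25 -1.28  0.63] T [ 0.043 -0.115 -0.016] w 0.0784 q [-0.22  0.35  1.8   0.    0.99 -0.14]
wrist flat z 34608 0.2053638953686508
```

View pics/w9.png

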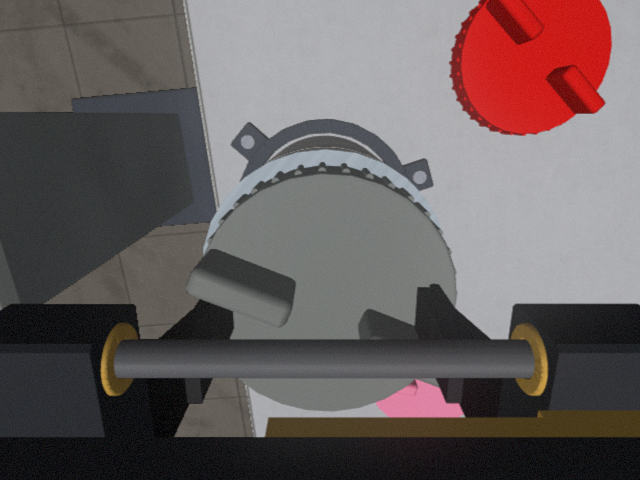

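```bash
python3 -m jog '{"slide":[[0,0,0],[0,0,0],[0,0,0],[0,0,0],[0,0,0]],"rot":[[4,0,0],[8,0,0],[12,0,0],[15,0,0],[15,0,0]],"grip":[0.9,0.9,0.9,0.9,0.9]}'
python3 - <<'E'
from h import *
W=wv("w10")
E
python3 -m jog '{"slide":[[0,0,0],[0,0,0],[0,0,0],[0,0,0]],"rot":[[3,0,0],[6,0,0],[9,0,0],[9,0,0]],"grip":[0.9,0.9,0.9,0.9]}'
python3 - <<'E'
from h import *
W=wv("w11"); capz()
E
```

```text
t: 8.82
tcp_pos: [0.4772, 0.0057, 0.2111]
tcp_rot: [-1.367, 1.569, 3.002]
wrist_force: [0.2, -0.8, 1.3]
width: 0.0783
t 8.82 yaw -19.69 p [0.4772 0.0057 0.2111] F [ 0.22 -0.83  1.31] T [-0.002 -0.023 -0.031] w 0.0783 q [-0.22  0.35  1.81 -0.    0.99  0.12]
wrist flat z 34630 0.20409164705281016
t: 9.2
tcp_pos: [0.4773, 0.0056, 0.2112]
tcp_rot: [-1.176, 1.57, 3.036]
wrist_force: [-1.0, 0.0, 0.0]
width: 0.0787
t 9.2 yaw -28.68 p [0.4773 0.0056 0.2112] F [-1.04  0.01  0.04] T [-0.087  0.039  0.069] w 0.0787 q [-0.22  0.35  1.81 -0.    0.99  0.28]
wrist flat z 34384 0.20317532410753153
[('top', 78, np.float64(0.2051)), ('scene', 655, np.float64(0.2049))]
```

It is descending about 0.1 mm per degree. I take smaller bites and watch the moment.

```bash
python3 -m jog '{"slide":[[0,0,0],[0,0,0],[0,0,0],[0,0,0],[0,0,0]],"rot":[[2,0,0],[4,0,0],[6,0,0],[8,0,0],[8,0,0]],"grip":[0.9,0.9,0.9,0.9,0.9]}'
python3 - <<'E'
from h import *
W=wv("w12"); capz()
E
python3 -m jog '{"slide":[[0,0,0],[0,0,0],[0,0,0],[0,0,0]],"rot":[[2,0,0],[4,0,0],[5,0,0],[5,0,0]],"grip":[0.9,0.9,0.9,0.9]}'
python3 - <<'E'
from h import *
W=wv("w13"); capz()
E
```

```text
t: 9.77
tcp_pos: [0.4775, 0.0056, 0.2114]
tcp_rot: [-1.042, 1.57, 3.03]
wrist_force: [-0.6, -0.9, -1.0]
width: 0.0784
t 9.77 yaw -36.71 p [0.4775 0.0056 0.2114] F [-0.65 -0.92 -1.01] T [-0.061 -0.009  0.017] w 0.0784 q [-0.22  0.35  1.81 -0.    0.99  0.42]
wrist flat z 34214 0.2023299342059568
[('top', 123, np.float64(0.2042)), ('scene', 582, np.float64(0.2041))]
t: 10.25
tcp_pos: [0.4778, 0.0055, 0.2116]
tcp_rot: [1.44, 1.57, -0.858]
wrist_force: [0.1, -0.2, -2.3]
width: 0.0784
t 10.25 yaw -41.67 p [0.4778 0.0055 0.2116] F [ 0.08 -0.19 -2.35] T [-0.108 -0.077  0.458] w 0.0784 q [-0.22  0.35  1.8  -0.    0.99  0.5 ]
wrist flat z 34071 0.20215814018857672
[('top', 151, np.float64(0.2038)), ('scene', 539, np.float64(0.2038))]
```

```bash
python3 -m jog '{"slide":[[0,0,0],[0,0,0],[0,0,0]],"rot":[[1,0,0],[2,0,0],[2,0,0]],"grip":[0.9,0.9,0.9]}'
python3 - <<'E'
from h import *
W=wv("w14"); capz()
E
```

```text
t: 10.65
tcp_pos: [0.4779, 0.0055, 0.2117]
tcp_rot: [1.423, 1.57, -0.912]
wrist_force: [0.0, -0.7, -1.7]
width: 0.0785
t 10.65 yaw -43.75 p [0.4779 0.0055 0.2117] F [ 0.02 -0.74 -1.68] T [-0.189 -0.152  0.87 ] w 0.0785 q [-0.22  0.35  1.8  -0.    0.99  0.54]
wrist flat z 34094 0.20218734868570207
[('top', 160, np.float64(0.2036)), ('scene', 523, np.float64(0.2039))]
```

```bash
python3 -m jog '{"slide":[[0,0,0],[0,0,0],[0,0,0]],"rot":[[1,0,0],[2,0,0],[2,0,0]],"grip":[0.9,0.9,0.9]}'
python3 - <<'E'
from h import *
W=wv("w15"); capz()
E
```

```text
t: 11.05
tcp_pos: [0.4779, 0.0054, 0.2116]
tcp_rot: [1.366, 1.57, -1.003]
wrist_force: [0.4, -1.3, -1.8]
width: 0.0782
t 11.05 yaw -45.74 p [0.4779 0.0054 0.2116] F [ 0.39 -1.31 -1.77] T [-0.189 -0.193  1.378] w 0.0782 q [-0.22  0.35  1.8  -0.    0.99  0.58]
wrist flat z 34092 0.20218429015358091
[('top', 170, np.float64(0.2038)), ('scene', 497, np.float64(0.2038))]
```

View pics/w15.png

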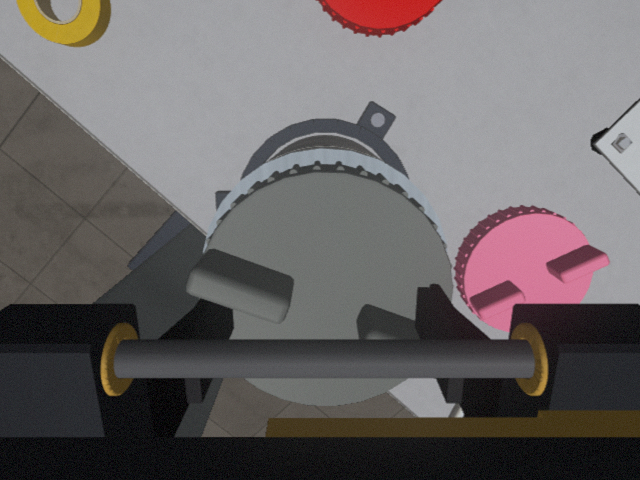

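The moment is 1.38 N m, the fingers push both wings, and the height has stopped changing: the cap is tight. I back off and lift straight up.

```bash
python3 -m jog '{"slide":[[0,0,0],[0,0,0],[0,0,0],[0,0,0],[-20,0,0],[-40,0,0],[-60,0,0],[-80,0,0],[-100,0,0],[-100,0,0],[-100,0,0]],"rot":[[-4,0,0],[-8,0,0],[-12,0,0],[-12,0,0],[-12,0,0],[-12,0,0],[-12,0,0],[-12,0,0],[-12,0,0],[-12,0,0],[-12,0,0]],"grip":[0.9,0.9,0.9,0.9,0.9,0.9,0.9,0.9,0.9,0.9,0.9]}'
python3 - <<'E'
from h import *
W=wv("w16"); capz()
p=W[(np.hypot(W[...,0]-.4784,W[...,1]-.0053)<.062)&(W[...,2]<.215)&(W[...,2]>.195)]
print(cv2.minEnclosingCircle(p[:,:2].astype(np.float32)),np.linalg.lstsq(np.c_[p[:,:2]-[.4784,.0053],np.ones(len(p))],p[:,2],rcond=None)[0])
k=(np.hypot(W[...,0]-.4784,W[...,1]-.0053)<.062)&(W[...,2]<.24)&(W[...,2]>.224)
print(cv2.minAreaRect(W[k][:,:2].astype(np.float32)))
f=grab_frame("scene");cv2.imwrite("pics/s16.png",f["pixels"][:,:,::-1])
f=grab_frame("top");cv2.imwrite("pics/t16.png",f["pixels"][:,:,::-1])
E
```

```text
t: 12.12
tcp_pos: [0.4781, 0.0056, 0.3124]
tcp_rot: [2.391, 1.568, 0.227]
wrist_force: [0.4, 0.5, 0.0]
width: 0.0783
t 12.12 yaw -34.01 p [0.4781 0.0056 0.3124] F [0.38 0.47 0.05] T [-0.037 -0.022  0.023] w 0.0783 q [-0.22  0.22  1.67  0.    1.25  0.37]
wrist flat z 18991 0.2020921814242217
[('top', 174, np.float64(0.2039)), ('scene', 1493, np.float64(0.204))]
((0.47745317220687866, 0.004680325277149677), 0.05908725783228874) [-0.00097915 -0.00153587  0.20218644]
((0.4772379696369171, 0.004847466945648193), (0.012861155904829502, 0.1111159473657608), 22.949085235595703)
```

View pics/s16.png

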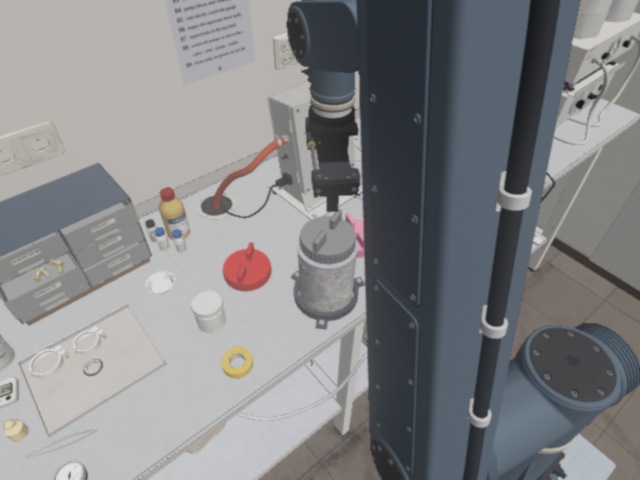

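View pics/w16.png

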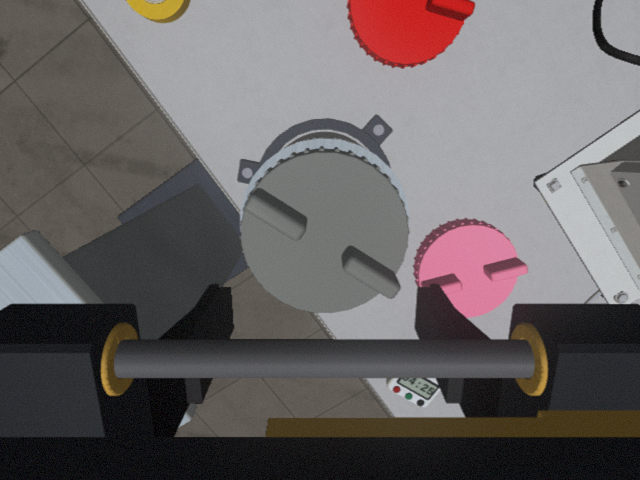

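Wrist view: the cap sits level with its wings at (275,213) and (371,270), and the open fingers are well clear above it. From matching heights, the wrist camera gives a drop of 15.6 mm (lower edge at 174.3 to 174.4 mm) and the scene camera 15.2 to 15.3 mm (174.7 to 174.8 mm). The wings are at -67°, so the cap turned about 78° clockwise. Bystanders look unmoved in the scene view, so I hand in.

```bash
python3 - <<'E'
from h import *
job_done(); st()
E
```

```text
the job is handed in; nothing more can be done
the job is handed in; nothing more can be done
```

The cap is screwed home and let go, and I handed the job in after about 12 s of the 72 s allowed; the hand-in gives no verdict.

I pushed the wings anticlockwise with open fingers, and the cap dropped about 11.7 mm into its thread after roughly 60°. I then moved the fingers to the other side of the wings and screwed it about 78° clockwise. It stopped descending at a moment of 1.38 N m, after which I backed the fingers off and lifted clear.

**Last checks:**
- **Height:** the lower edge is at about 174.3 mm by the wrist camera and about 174.8 mm by the scene camera. They differ by about half a millimetre, and both are below the 175.8 mm limit.
- **Level and centring:** the tilt is about 0.002 rad. The cap's centre is within about 1 mm of where it first lay; I did not measure the canister's own axis separately.
- **Force:** nothing was forced. Wrist force readings stayed at 2.4 N or less, and the fingers are about 80 mm above the wings.
- **Bystanders:** the jar and tape look unmoved by eye in the last scene picture. The driver and timer were hidden by the arm in that view; the timer showed in the last wrist picture, and nothing came near either. I did not measure their positions.

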